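# Clamp the adapter with the draw latch of the marking fixture

## Robot

A 6-joint arm with a two-finger parallel gripper is mounted at the origin on a cart in front of the work surface, level with it; the furniture and walls round the work are solid. World frame = base frame: x ahead of the robot, y to its left, z up, the work surface at z = 0. Lengths are in m, angles in rad, forces in N, time in s.
With the tool pointing down it reaches from about 0.375 to 0.9 m from the base axis. Payload 3.1 kg.
Tool frame: the origin (TCP) lies midway between the tips of the shut fingers; the grasp point (between the pads) lies 19 mm behind it; x points along the fingers, y is the direction in which the jaws open and shut, and the axes are right-handed (so a half turn about x gives the same grasp; the last joint's range is limited). The gripper opens to 87 mm and grips with 3 to 60 N. Pads are 19 mm wide; open, the fingers measure 117 mm over their backs; the gripper's body (75 mm by 190 mm) begins 51 mm behind the grasp point.
Start: joints at [1.157, 0.527, 1.433, -0, 1.181, -0.178], TCP at [0.146, 0.608, 0.223] pointing down, gripper open.
Joint ranges: [-3.08, 3.08], [-0.75, 2.2], [0.22, 2.44], [-1.43, 4.57], [0, 2.65], [-2.85, 2.85]. Speed limits (rad/s): [2.79, 2.79, 3.14, 3.14, 3.14, 3.14].

## Interface

Orientations are given as [roll, pitch, yaw] about the fixed x, y, z axes, in that order (R = Rz(yaw) Ry(pitch) Rx(roll)).
In Python, from bench import env gives the robot as it stands.
- The arm moves only by the tool apply_moves, never from a script. Its argument "commands" is a list of rows, each a list of 3 entries, a list of its own where there are three numbers: the opening, from 0 (shut) to 1 (fully open), then the shift along the tool's x, y, z in cm, then the turn, a rotation vector about the tool's x, y, z in degrees. A call has 1 to 12 rows; each row shifts and turns the commanded pose from where the row before left it, along the tool's axes as they then stand; what a row does not reach is not made up. A row lasts 1/10 s, in which the tool goes at most 50 mm and 8.59 degrees, less where a joint would pass 70% of its speed; a pose out of reach is approached as far as the arm can. A call with a gripper value outside its range is refused whole. The fingers move at their own pace and stop on an object; "grip_force" is the grip in N (left out, the last holds). Time passes only in rows, so rows that do not move let the fingers close. It gives the time, the measured TCP pose, the force and the opening at its end, in the units of the state.
- env.observe(): the state, without advancing time (a new reading comes with each control period).
- env.grab_frame(name): name is "scene" or "side" or "wrist"; returns a dict with "color" (420x560x3 uint8, red, green, blue), "fx", "fy", "cx", "cy" (pixels), "D" ([k1, k2, p1, p2, k3] as OpenCV has them; the pictures are not rectified), "position" and "orientation" of the camera in the world; the wrist camera has in their place "hand_eye" (4x4, takes a point from camera to tool coordinates, whose origin is the TCP and whose axes are the tool frame's). Camera axes: x right, y up, looking along -z (the intrinsics and any distortion apply to the point x, -y, -z); pixel columns grow to the right and rows downward; lengths in m; the calibration is good to about 2 mm. A picture is of the moment at which its call begins: read the wrist's pose just before it. There is no depth.
- env.job_done(): hands the job in, once; it reports no verdict.
The state is a dict: "time_s": time; "joint_pos": joint angles; "qvel": joint speeds; "joint_efforts": joint torques, N m; "tcp_pos": TCP position; "tool_rot": TCP orientation; "wrist_force": force on the tool from outside, world axes, zero at the start; "ft_torque": the same for the moment, N m; "finger_gap": opening from 0.0 (shut) to 1.0 (fully open).
Only numpy, scipy, OpenCV 4.12 (cv2) and the standard library are available. Lean on these libraries where they do the work, as an engineer would, in place of code of your own. Each camera call takes 0.05 s, during which the arm holds its last target.

## Task

Clamp the black adapter in the grey marking fixture with its draw latch: press the wire loop down by its red tab until its crossbar snaps under the hook of the keeper on the sliding jaw, then swing the red lever up and over, away from the keeper, past its dead centre until it stays closed on its stop and the sliding jaw grips the adapter. Work by feel and never press harder than about 25 N, do not push on the sliding jaw, its keeper or the adapter yourself, and leave the couplings and the tape roll where they stand.

Things in the scene. Friction and masses are not known exactly. Their poses are not given: they have to be found in the camera images.
- fixture: Grey marking fixture fixed to the table, base plate 170 x 86 x 10 mm. Origin at table height on its middle line; x runs along the latch line from lever to keeper, y across, z up. The fixed jaw (face at x = -16 mm, top 38 mm high) stands beside the lever; opposite, a sliding jaw moves along x. The adapter lies loose on the plate between them.
- lever_axis (a point): Axis of the lever's hinge at mid width, on the fixture at x = -45, y = 0, z = 54 mm; the axis is parallel to the fixture's y. Axes as the fixture's.
- lever (a joint): Lever angle, rad. 0: open stop, lever 70 deg above the fixture's +x (leaning to the keeper); grows as it swings up and over to -x. 2.16: closed stop, pointing to -x, 14 deg below level. Dead centre when hooked: 1.74 to 1.98; before it the latch springs back, past it it stays shut. Needs up to about 5 N at the handle. Unhooked, friction (0.06 N m) holds it.
- handle (a point): Point on the middle line of the lever's red round grip (15 mm thick; it starts 38 mm from the hinge axis, its round end is 85 mm from it), 65 mm from the hinge axis. The lever moves in the fixture's plane y = 0.
- loop (a joint): Loop angle relative to the lever, rad; the loop's elevation above the fixture's +x is this value plus lever (sum 0: level; positive: raised). The loop pivots on the lever 20 mm from the lever's axis (towards the handle) and stays where it is put (friction 0.04 N m). While the loop is pressed on the keeper the lever gives way to its open stop.
- tab (a point): Middle of the outer part of the top face of the red press tab (32 mm along the loop from the crossbar, 26 mm wide, 3 mm thick) on the far end of the loop; this point is 127 mm from the loop's pivot, 10 mm inside the tab's end. Local x points along the loop away from the pivot, z is normal to the tab's top. Hooked, it lies about 3 mm below the crossbar's centre.
- bar (a point): Middle of the loop's crossbar (4 mm round steel, 40 mm long, parallel to the fixture's y), 105 mm from the pivot. It comes down on the keeper's ramp 2 to 5 mm short of clearing the lip: pressing the tab with 3 to 12 N wedges the sprung jaw towards the lever until the bar snaps under the lip and the force drops; about 4 mm lower it meets the firm shoulder and the force rises.
- keeper_mid (a point): Middle place of the hooked crossbar's centre, on the sliding jaw. The keeper is a steel hook, 18 mm wide, open to +x: lip 2.4 mm above the hooked bar's centre, reaching 4.6 mm to +x, with a 60 deg ramp on top; a rubber shoulder just under the hooked bar. It sits on an adjusting screw: its true height is anywhere from 10 mm below to 10 mm above this point and is not measured.
- jaw (a joint): Travel of the sliding jaw towards the fixed jaw in m. 0: open stop, where a spring (2.5 N, rising 0.9 N per mm) returns it; about 0.02 when the latch is closed.
- adapter: Loose black adapter, box 44 x 91 x 26 mm lying flat, long side along the fixture's y; origin: centre of its underside. To be gripped between the fixed jaw and the sliding jaw's sprung rubber pad.
- coupling_a: Bright ribbed coupling standing on the table beside the fixture, 33 mm across, 46 mm high, loose; origin: centre of its underside. Bystander.
- coupling_b: Second coupling, the same. Bystander.
- tape: Roll of brown tape lying flat, 80 mm across, 20 mm high, loose; origin: centre of its underside. Bystander.
Mind the look-alikes: they are no part of the job. There is more than one size of the fixture; the one meant has the size given above.

How it is judged:
On the way:
1. the loop is hooked and the lever draws the jaw by it: the jaw has moved at least 6 mm with the loop pulling on the keeper by at least 3 N, the lever not yet past dead centre (value of joint jaw above 0.006 m and contact force between loop and jaw above 3 N and value of joint lever below 1.8 rad), for 0.05 s.
At the end, for the whole second after the job is handed in: The lever is closed past its dead centre (lever angle above 2.08 rad), the hooked loop holds the jaw drawn in by more than 16 mm with over 8 N, and the jaw grips the adapter with over 5 N, the adapter lying flat on the plate (tilt under 0.1 rad) and at rest (value of joint lever above 2.08 rad and value of joint jaw above 0.016 m and contact force between loop and jaw above 8 N and contact force between adapter and jaw above 5 N and angle between adapter's own z axis and vertical below 0.1 rad and z of adapter in the frame of fixture below 0.015 m and linear speed of adapter below 0.01 m/s); the robot touches nothing.
It fails at once if the gripper presses on the fixture, latch or jaw with more than 25 N (contact force between any of the fingers, the arm and fixture above 25 N).
It fails at once if the robot pushes the sliding jaw or its keeper (over 8 N) (contact force between the fingers and jaw above 8 N).
It fails at once if the robot pushes the adapter (over 8 N) (contact force between the fingers and adapter above 8 N).
It fails at once if a coupling or the tape roll is moved by more than 15 mm (distance of any of coupling_a, coupling_b, tape from where it was at the start of the episode above 0.015 m).
It also fails if it takes over 58 s, if anything falls off the work surface, if the arm or the gripper's body presses on something with over 40 N, if the wrist force passes 120 N, or if a joint passes its speed limit or range.

## Working session

There is one attempt and no reset: what is moved stays moved. The work goes in short steps, Python scripts to look and compute and a tool call to move; the robot and the scene stay as the last step left them, time stands still between calls to the robot, and variables do not carry over. Pictures are saved under pics/ and viewed, and the job is handed in when it is done.

Besides the shell and the picture viewer there is one more tool, called after "Call:" in YAML: its name, and indented under it one key for each argument. apply_moves: Moves the arm, as the interface text tells. Its arguments: {"type":"object","properties":{"commands":{"type":"array"},"grip_force":{"type":"number"}},"required":["commands"]}

```bash
ls; mkdir -p pics; python3 - <<'E'
from bench import env
import cv2, json
s=env.observe(); print(s)
for n in ["scene","side","wrist"]:
    f=env.grab_frame(n)
    cv2.imwrite(f"pics/{n}0.png",f["color"][:,:,::-1])
    print(n,{k:v for k,v in f.items() if k!="color"})
E
```

```text
pics
{'time_s': 0.0, 'joint_pos': array([ 1.15651009e+00,  5.28471773e-01,  1.43388850e+00, -1.20428993e-05,
        1.18137116e+00, -1.78495078e-01]), 'qvel': array([ 0.00088838,  0.00178102, -0.00059114,  0.00166322,  0.00015886,
       -0.00054244]), 'joint_efforts': array([ 3.31017209e-04, -4.40035987e+01, -1.76597482e+01,  6.32011145e-02,
        5.79392700e-02, -1.64493131e-04]), 'tcp_pos': array([0.14568511, 0.60704361, 0.22157257]), 'tool_rot': array([-1.7440869 ,  1.56865751, -1.97987347]), 'wrist_force': array([-0.25800637, -0.03453495, -0.5219638 ]), 'ft_torque': array([ 0.11026289, -0.02865198,  0.01582173]), 'finger_gap': 0.9999462597476859}
scene {'fx': 499.44624801085513, 'fy': 499.44624801085513, 'cx': 282.5742373378991, 'cy': 206.13463274006494, 'D': array([-0.00818506,  0.        ,  0.        ,  0.        ,  0.        ]), 'position': array([ 0.22511571, -0.35180659,  0.8034609 ]), 'orientation': array([ 0.77017861,  0.01276284, -0.53533745])}
side {'fx': 405.87354722372885, 'fy': 405.87354722372885, 'cx': 277.8877760120628, 'cy': 211.23135354075237, 'D': array([0.02468867, 0.        , 0.        , 0.        , 0.        ]), 'position': array([0.41113699, 0.93194686, 0.51225894]), 'orientation': array([ 1.07504309,  0.00446937, -2.89992148])}
wrist {'fx': 301.1823906206012, 'fy': 301.1823906206012, 'cx': 278.7821578486212, 'cy': 208.74671523495758, 'D': array([0.00469174, 0.        , 0.        , 0.        , 0.        ]), 'hand_eye': array([[-1.78842187e-04,  2.96852207e-01, -9.54923419e-01,
        -1.61428993e-01],
       [ 9.99999207e-01,  1.24355891e-03,  1.99294684e-04,
         9.02909388e-05],
       [ 1.24666459e-03, -9.54922626e-01, -2.96852194e-01,
        -8.20814326e-02],
       [ 0.00000000e+00,  0.00000000e+00,  0.00000000e+00,
         1.00000000e+00]])}
```

View pics/scene0.png

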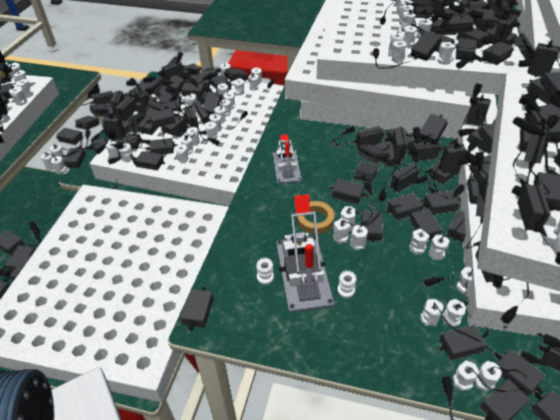

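View pics/side0.png

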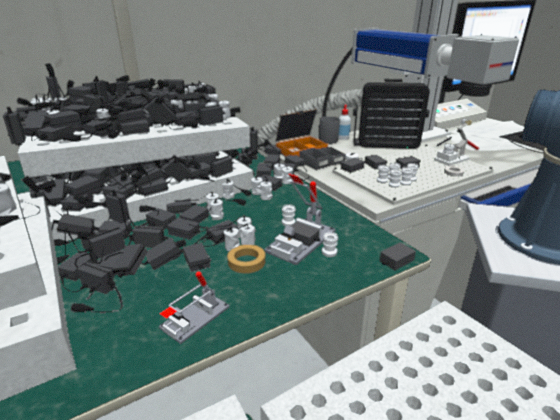

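View pics/wrist0.png

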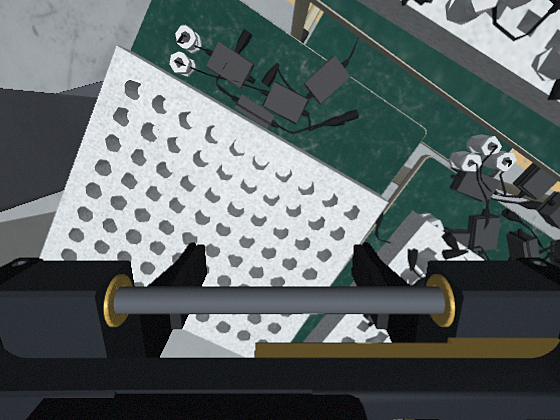

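The larger fixture is at about (303, 270) in the scene view, with couplings at both sides and the tape behind it. The small look-alike is at (287, 165). I'll zoom in on both.

```bash
cat > h.py <<'E'
import numpy as np, cv2
from scipy.spatial.transform import Rotation as R
from scipy.optimize import least_squares
def cam(f,obs=None):
    if 'hand_eye' in f:
        T=np.eye(4);T[:3,:3]=R.from_euler('xyz',obs['tool_rot']).as_matrix();T[:3,3]=obs['tcp_pos'];M=T@f['hand_eye']
    else:
        M=np.eye(4);M[:3,:3]=R.from_euler('xyz',f['orientation']).as_matrix();M[:3,3]=f['position']
    K=np.array([[f['fx'],0,f['cx']],[0,f['fy'],f['cy']],[0,0,1]])
    return M,K,np.array(f['D'])
def proj(c,P):
    M,K,D=c;P=np.atleast_2d(P)
    q=(P-M[:3,3])@M[:3,:3]*np.array([1,-1,-1])
    return cv2.projectPoints(q.reshape(-1,1,3),np.zeros(3),np.zeros(3),K,D)[0].reshape(-1,2)
def ray(c,uv):
    M,K,D=c
    n=cv2.undistortPoints(np.array(uv,float).reshape(-1,1,2),K,D).reshape(-1,2)
    d=np.c_[n[:,0],-n[:,1],-np.ones(len(n))]@M[:3,:3].T
    return M[:3,3],d
def onz(c,uv,z):
    o,d=ray(c,uv);return o+d*((z-o[2])/d[:,2])[:,None]
def fixT(x,y,yaw):
    T=np.eye(4);T[:3,:3]=R.from_euler('z',yaw).as_matrix();T[:3,3]=[x,y,0];return T
def f2w(p,P): 
    T=fixT(*p);return np.atleast_2d(P)@T[:3,:3].T+T[:3,3]
def crop(img,x0,y0,x1,y1,s,name):
    o=cv2.resize(img[y0:y1,x0:x1,::-1],None,fx=s,fy=s,interpolation=cv2.INTER_CUBIC);cv2.imwrite(name,o)
E
python3 - <<'E'
import cv2
from h import crop
a=cv2.imread('pics/scene0.png')[:,:,::-1];crop(a,245,180,375,320,4.2,'pics/scene0c.png')
a=cv2.imread('pics/side0.png')[:,:,::-1];crop(a,220,165,350,275,5,'pics/side0c.png')
E
```

```text
(no output)
```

View pics/scene0c.png

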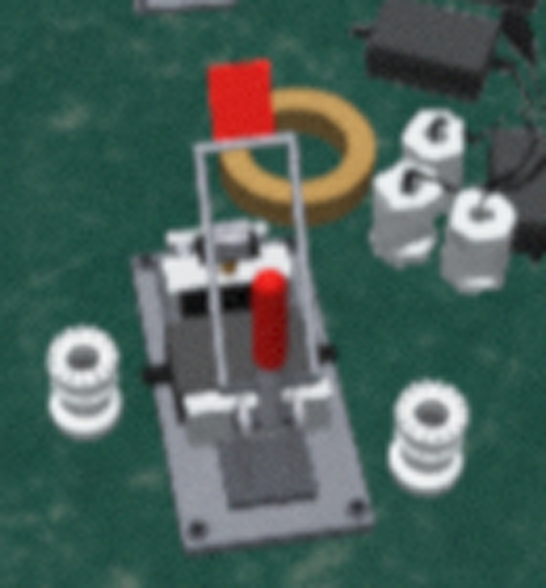

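View pics/side0c.png

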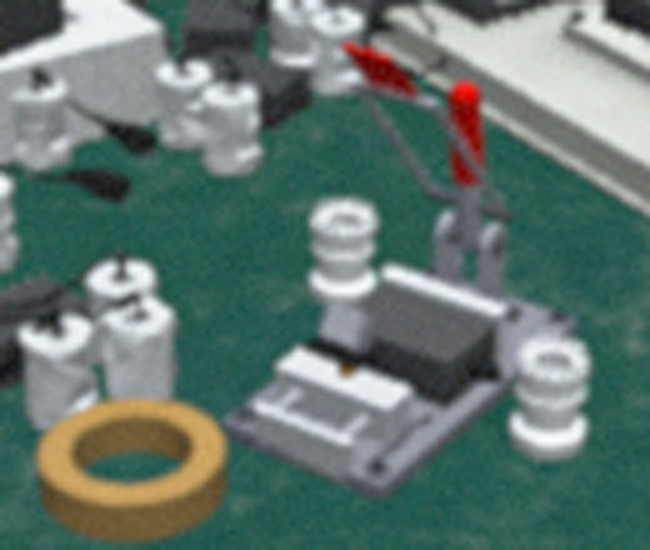

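```bash
python3 - <<'E'
from bench import env
from h import *
import pickle
cs=cam(env.grab_frame('scene'));cd=cam(env.grab_frame('side'))
pickle.dump((cs,cd),open('cams.pkl','wb'))
S=lambda l:[(245+(x-.0)/4.2,180+y/4.2) for x,y in l]
D=lambda l:[(220+x/5,165+y/5) for x,y in l]
a=onz(cs,S([(185,543),(373,520),(133,258)]),.01);print(a)
b=onz(cd,D([(372,490),(228,420),(578,325)]),.01);print(b)
print(np.linalg.norm(a[0]-a[1]),np.linalg.norm(a[0]-a[2]),np.linalg.norm(b[0]-b[1]),np.linalg.norm(b[0]-b[2]))
def tri(u,v):
    o1,d1=ray(cs,S([u]));o2,d2=ray(cd,D([v]));d1=d1[0];d2=d2[0]
    A=np.c_[d1,-d2];t=np.linalg.lstsq(A,o2-o1,rcond=None)[0]
    p=o1+d1*t[0];q=o2+d2*t[1];return (p+q)/2,np.linalg.norm(p-q)
print('grip end',tri((270,280),(465,95)))
print('tab',tri((240,100),(380,68)))
E
```

```text
[[0.4840628  0.08123374 0.01      ]
 [0.56136587 0.04831783 0.01      ]
 [0.54664554 0.23415123 0.01      ]]
[[0.54700569 0.24497271 0.01      ]
 [0.61994722 0.20815096 0.01      ]
 [0.47866745 0.09044545 0.01      ]]
0.08401917562850326 0.1652282002331193 0.08170868107810647 0.16896387559351997
grip end (array([0.53741401, 0.1041075 , 0.13174513]), np.float64(0.004228883010476001))
tab (array([0.56318529, 0.16783333, 0.16935772]), np.float64(0.002427460177212647))
```

```bash
cat > mv.py <<'E'
# plan helper: shift/rotvec in tool axes for world target
from h import *
def rel(obs,pos,Rt):
    R0=R.from_euler('xyz',obs['tool_rot'])
    d=R0.inv().apply(np.array(pos)-obs['tcp_pos'])*100
    rv=(R0.inv()*Rt).as_rotvec(degrees=True)
    return d,rv
def toolR(xdir,ydir):
    x=np.array(xdir,float);x/=np.linalg.norm(x);y=np.array(ydir,float);y-=x*(x@y);y/=np.linalg.norm(y)
    return R.from_matrix(np.c_[x,y,np.cross(x,y)])
E
python3 - <<'E'
from bench import env
from mv import *
o=env.observe()
print(R.from_euler('xyz',o['tool_rot']).as_matrix().round(3))
yaw=np.arctan2(.154,.065);print(np.degrees(yaw))
fy=[-np.sin(yaw),np.cos(yaw),0]
for s in (1,-1):
    print(rel(o,[.50,.03,.30],toolR([0,0,-1],s*np.array(fy))))
E
```

```text
[[-0.     0.234  0.972]
 [-0.001  0.972 -0.234]
 [-1.    -0.001 -0.   ]]
67.11646558554305
(array([ -7.75403145, -47.87993384,  47.92417825]), array([-8.06242014e+01, -4.66872306e-02,  3.77563389e-02]))
(array([ -7.75403145, -47.87993384,  47.92417825]), array([9.93757834e+01, 3.94837539e-02, 4.88232486e-02]))
```

```bash
python3 - <<'E'
from bench import env
from mv import *
o=env.observe()
yaw=np.radians(67.1);fy=np.array([-np.sin(yaw),np.cos(yaw),0])
print(rel(o,[.527,.079,.27],toolR([0,0,-1],-fy)))
E
```

```text
(array([ -4.75940638, -42.4819808 ,  49.40550321]), array([9.93922490e+01, 3.94924980e-02, 4.88197122e-02]))
```

Call:
apply_moves:
  commands:
    - [0, [-4.8, 0, 0], [0, 0, 0]]
    - [0, [0, -3, 3.5], [0, 0, 0]]
    - [0, [0, -3.2, 3.7], [0, 0, 0]]
    - [0, [0, -3.2, 3.7], [0, 0, 0]]
    - [0, [0, -3.2, 3.7], [0, 0, 0]]
    - [0, [0, -3.2, 3.7], [0, 0, 0]]
    - [0, [0, -3.2, 3.7], [0, 0, 0]]
    - [0, [0, -3.2, 3.7], [0, 0, 0]]
    - [0, [0, -3.2, 3.7], [0, 0, 0]]
    - [0, [0, -3.2, 3.7], [0, 0, 0]]
    - [0, [0, -3.2, 3.7], [0, 0, 0]]
    - [0, [0, -3.2, 3.7], [0, 0, 0]]
  grip_force: 20

```text
time_s: 1.45
tcp_pos: [0.4588, 0.171, 0.2708]
tool_rot: [0.698, 1.57, 0.462]
wrist_force: [0.2, 2.1, -0.6]
finger_gap: 0.027
```

Call:
apply_moves:
  commands:
    - [0, [0, -3.2, 3.7], [0, 0, 0]]
    - [0, [0, -3.2, 3.7], [8.5, 0, 0]]
    - [0, [0, 0, 0], [8.5, 0, 0]]
    - [0, [0, 0, 0], [8.5, 0, 0]]
    - [0, [0, 0, 0], [8.5, 0, 0]]
    - [0, [0, 0, 0], [8.5, 0, 0]]
    - [0, [0, 0, 0], [8.5, 0, 0]]
    - [0, [0, 0, 0], [8.5, 0, 0]]
    - [0, [0, 0, 0], [8.5, 0, 0]]
    - [0, [0, 0, 0], [8.5, 0, 0]]
    - [0, [0, 0, 0], [8.5, 0, 0]]
    - [0, [0, 0, 0], [8.5, 0, 0]]

```text
time_s: 2.65
tcp_pos: [0.5149, 0.0933, 0.2705]
tool_rot: [-1.165, 1.571, -3.038]
wrist_force: [-0.0, -0.2, 0.1]
finger_gap: 0.002
```

```bash
python3 - <<'E'
from bench import env
from mv import *
o=env.observe()
yaw=np.radians(67.1);fy=np.array([-np.sin(yaw),np.cos(yaw),0])
print(o)
print(rel(o,[.527,.079,.27],toolR([0,0,-1],-fy)))
E
```

```text
{'time_s': 2.65, 'joint_pos': array([-3.45675846e-02,  3.32786523e-01,  1.62646288e+00, -2.26174123e-05,
        1.18249427e+00,  2.68420610e-01]), 'qvel': array([-6.79480885e-04, -7.38774282e-05, -9.04994845e-04,  6.87720742e-04,
        8.47949987e-04,  1.46883585e+00]), 'joint_efforts': array([-1.19041125e-02, -3.48177159e+01, -1.77459151e+01,  7.37630040e-02,
        1.60194619e-02, -9.77119356e-01]), 'tcp_pos': array([0.51487166, 0.09325499, 0.27051951]), 'tool_rot': array([-1.16464139,  1.57064387, -3.03841734]), 'wrist_force': array([-0.03445187, -0.24744087,  0.07078893]), 'ft_torque': array([-0.07112094,  0.07323273, -0.01870736]), 'finger_gap': 0.0015308065434768432}
(array([0.05178946, 1.5829188 , 0.99869904]), array([5.54054594e+00, 3.83639583e-03, 7.85143006e-03]))
```

Call:
apply_moves:
  commands:
    - [0, [0, 1.6, 1.0], [0, 0, 0]]
    - [0, [0, 0, 0], [4.0, 0, 0]]
    - [0, [0, 0, 0], [0, 0, 0]]
    - [0, [0, 0, 0], [0, 0, 0]]

```text
time_s: 3.05
tcp_pos: [0.5278, 0.0783, 0.2704]
tool_rot: [0.114, 1.571, -1.821]
wrist_force: [-0.1, 0.1, 0.5]
finger_gap: 0.005
```

```bash
python3 - <<'E'
from bench import env
from mv import *
import pickle
o=env.observe(); f=env.grab_frame('wrist')
pickle.dump((o,f),open('w1.pkl','wb'))
print(o['tcp_pos'],o['tool_rot'],o['joint_pos'])
cv2.imwrite('pics/w1.png',f['color'][:,:,::-1])
crop(f['color'],150,0,420,210,2.9,'pics/w1c.png')
E
```

```text
[0.5278096  0.07834579 0.27044252] [ 0.1137616   1.57063242 -1.82114044] [-6.21002576e-02  3.47756595e-01  1.60256505e+00 -1.73347102e-04
  1.19130168e+00  3.02069679e-01]
```

View pics/w1.png

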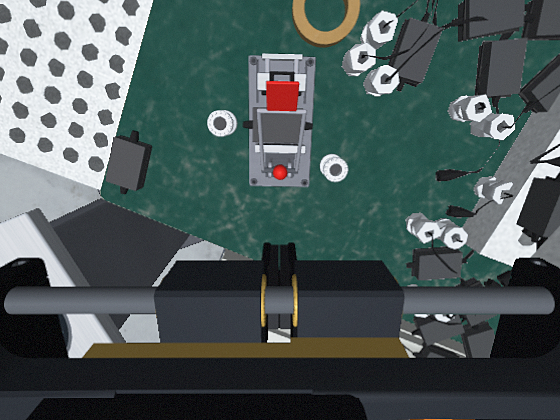

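The wrist view shows the fixture from above: plate (249–316, 53–187), red tab at (282, 95), lever ball at (280, 172), couplings at (221, 123) and (333, 168).

```bash
python3 - <<'E'
from mv import *
import pickle
o,f=pickle.load(open('w1.pkl','rb'))
crop(f['color'],200,40,360,200,4.8,'pics/w1d.png')
E
```

```text
(no output)
```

View pics/w1d.png

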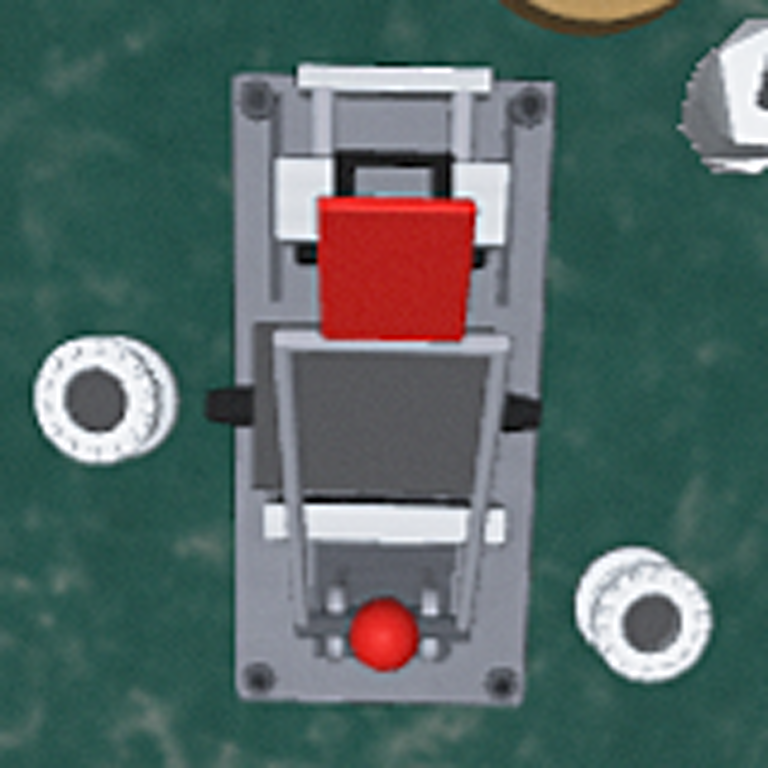

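```bash
cat > fit.py <<'E'
from mv import *
import pickle
o,f=pickle.load(open('w1.pkl','rb'))
cw=cam(f,o);cs,cd=pickle.load(open('cams.pkl','rb'))
W=lambda x,y:(200+x/4.8,40+y/4.8)
S=lambda x,y:(245+x/4.2,180+y/4.2)
D=lambda x,y:(220+x/5,165+y/5)
def model(q):
    x,y,yaw,xc,th,el=q
    c,s=np.cos,np.sin
    pts={}
    for n,(i,j) in dict(TL=(1,1),TR=(1,-1),BR=(-1,-1),BL=(-1,1)).items(): pts[n]=[xc+i*.085,j*.043,.01]
    pts['ball']=[-.045+.0775*c(th),0,.054+.0775*s(th)]
    px,pz=-.045+.02*c(th),.054+.02*s(th)
    pts['jawf']=[-.016,0,.038]
    for n,l,yy in (('bar',.105,0),('t1',.137,.013),('t2',.137,-.013)): pts[n]=[px+l*c(el),yy,pz+l*s(el)]
    return {k:f2w((x,y,yaw),v)[0] for k,v in pts.items()}
obsv=[(cw,'TL',W(233,73)),(cw,'TR',W(553,80)),(cw,'BR',W(522,704)),(cw,'BL',W(238,700)),(cw,'ball',W(384,634)),(cw,'jawf',W(386,506)),(cw,'bar',W(391,341)),(cw,'t1',W(320,201)),(cw,'t2',W(474,203)),
(cs,'BL',S(185,543)),(cs,'BR',S(373,520)),(cs,'TL',S(133,258)),(cs,'ball',S(270,283)),(cs,'bar',S(246,143)),(cs,'t1',S(210,67)),(cs,'t2',S(270,61)),
(cd,'TL',D(372,490)),(cd,'TR',D(228,420)),(cd,'BL',D(578,325)),(cd,'ball',D(465,96)),]
def res(q,full=False):
    m=model(q);r=[proj(c,m[n])[0]-uv for c,n,uv in obsv]
    return r if full else np.concatenate(r)
def go():
    return least_squares(res,[.545,.12,1.17,.02,1.2,.8],loss='soft_l1',f_scale=1)
if __name__=='__main__':
    s=go();q=s.x
    print('xyz yaw',q[:2],np.degrees(q[2]),'xc',q[3],'lev/loop deg',np.degrees(q[4:]))
    for (c,n,_),r in zip(obsv,res(q,True)): print('w' if c is cw else 's' if c is cs else 'd',n,r.round(1))
    for k,v in model(q).items(): print(k,v.round(4))
E
python3 fit.py
```

```text
xyz yaw [0.55127811 0.13479324] 67.74305646482054 xc 0.00792585881411378 lev/loop deg [81.79942856 50.3987114 ]
w TL [-0.4 -0.7]
w TR [ 0.9 -0.5]
w BR [0.2 0.6]
w BL [-0.6  0.1]
w ball [ 0.  -0.1]
w jawf [-0.3 -0.3]
w bar [ 0.3 -0.6]
w t1 [-0.7 -0. ]
w t2 [0.7 0.4]
s BL [-0.4  1. ]
s BR [0.6 0.3]
s TL [-0.7 -0.9]
s ball [-0.3  0.4]
s bar [-0.3 -0.1]
s t1 [-0.7  1.1]
s t2 [-0.5  0.8]
d TL [ 0.9 -2.1]
d TR [-2.3 -1.3]
d BL [-1.  -2.4]
d ball [-1.2 -0.4]
TL [0.5467 0.2371 0.01  ]
TR [0.6263 0.2045 0.01  ]
BR [0.5619 0.0472 0.01  ]
BL [0.4823 0.0797 0.01  ]
ball [0.5384 0.1034 0.1307]
jawf [0.5452 0.12   0.038 ]
bar [0.5607 0.1577 0.1547]
t1 [0.5564 0.1815 0.1794]
t2 [0.5804 0.1717 0.1794]
```

```bash
cat > plan.py <<'E'
from fit import *
from bench import env
P=np.array([.5513,.1348,np.radians(67.74)])
RF=R.from_euler('z',P[2])
def tR(t): # tilt deg: + => tool x leans to fixture +x
    t=np.radians(t); return toolR(RF.apply([np.sin(t),0,-np.cos(t)]),RF.apply([0,-1,0]))
def tabpt(el,lev=70,l=.127,h=.0015,gap=0):
    e,v=np.radians(el),np.radians(lev)
    return np.array([-.045+.02*np.cos(v)+l*np.cos(e)-(h+gap)*np.sin(e),0,.054+.02*np.sin(v)+l*np.sin(e)+(h+gap)*np.cos(e)])
def rows(wps,o=None):
    """wps: list of (fixture xyz, tilt)"""
    o=o or env.observe();p=np.array(o['tcp_pos']);r=R.from_euler('xyz',o['tool_rot'])
    for x,t in wps:
        w=f2w(P,x)[0];rt=tR(t)
        print([0,list((r.inv().apply(w-p)*100).round(2)),list((r.inv()*rt).as_rotvec(degrees=True).round(1))])
        p=w;r=rt
def now():
    o=env.observe();T=fixT(*P);p=T[:3,:3].T@(o['tcp_pos']-T[:3,3]);r=R.from_euler('xyz',o['tool_rot']).as_matrix()
    xf=T[:3,:3].T@r[:,0]
    print('fix mm',(p*1000).round(1),'tilt',np.degrees(np.arctan2(xf[0],-xf[2])).round(1),'side',np.degrees(np.arcsin(xf[1])).round(1),'Ff',(T[:3,:3].T@o['wrist_force']).round(2),'q',o['joint_pos'].round(2),'t',o['time_s'])
if __name__=='__main__':
    now()
    a=tabpt(50.4,82,gap=.025)
    rows([(np.r_[-.03,0,.27],0),(np.r_[-.01,0,.24],10),(np.r_[.0,0,.22],20),(np.r_[.01,0,.20],28),(a,35)])
E
python3 plan.py
```

```text
fix mm [-61.    0.6 270.4] tilt -0.0 side 0.0 Ff [-0.28 -0.46  0.47] q [-0.06  0.35  1.6  -0.    1.19  0.3 ] t 3.1
[0, [np.float64(0.04), np.float64(0.14), np.float64(-3.1)], [np.float64(1.4), np.float64(0.0), np.float64(0.0)]]
[0, [np.float64(3.0), np.float64(0.0), np.float64(-2.0)], [np.float64(0.0), np.float64(10.0), np.float64(0.0)]]
[0, [np.float64(2.14), np.float64(-0.0), np.float64(-0.64)], [np.float64(0.0), np.float64(10.0), np.float64(0.0)]]
[0, [np.float64(2.22), np.float64(-0.0), np.float64(-0.26)], [np.float64(0.0), np.float64(8.0), np.float64(-0.0)]]
[0, [np.float64(1.4), np.float64(0.0), np.float64(-0.2)], [np.float64(-0.0), np.float64(7.0), np.float64(0.0)]]
```

Call:
apply_moves:
  commands:
    - [0, [0, 0.1, -3.1], [1.4, 0, 0]]
    - [0, [3.0, 0, -2.0], [0, 8.5, 0]]
    - [0, [2.1, 0, -0.6], [0, 8.5, 0]]
    - [0, [2.2, 0, -0.3], [0, 8.5, 0]]
    - [0, [1.4, 0, -0.2], [0, 8.5, 0]]
    - [0, [0, 0, 0], [0, 0, 0]]
    - [0, [0, 0, 0], [0, 0, 0]]

```text
time_s: 3.8
tcp_pos: [0.5561, 0.149, 0.1902]
tool_rot: [-3.135, 1.001, 1.187]
wrist_force: [-0.4, -0.4, 1.3]
finger_gap: 0.006
```

```bash
sed -i 's/.round(2)),list/.round(2).tolist()),list/; s/.round(1))\])/.round(1).tolist())])/' plan.py; python3 - <<'E'
from plan import *
now()
for n in ('scene','side'):
    f=env.grab_frame(n); cv2.imwrite(f'pics/{n}1.png',f['color'][:,:,::-1])
    if n=='side': crop(f['color'],220,130,360,270,4.2,'pics/side1c.png')
    else: crop(f['color'],225,150,375,300,4,'pics/scene1c.png')
rows([(tabpt(e,82-12*(50-e)/45),min(e,34)) for e in (50,42,34,28,22,16,10)])
E
```

```text
fix mm [ 15.    0.9 190.2] tilt 32.6 side 0.2 Ff [-0.56  0.25  1.32] q [-0.23  0.48  1.84  0.76  0.89 -0.35] t 3.8
[0, [2.83, 0.04, -0.81], [0.1, 1.3, 0.0]]
[0, [1.78, -0.0, -0.44], [0.0, 0.0, 0.0]]
[0, [1.82, -0.0, -0.2], [0.0, 0.0, 0.0]]
[0, [1.37, 0.0, 0.02], [-0.0, -6.0, -0.0]]
[0, [1.37, 0.0, 0.01], [-0.0, -6.0, -0.0]]
[0, [1.36, -0.0, 0.01], [0.0, -6.0, -0.0]]
[0, [1.36, 0.0, 0.01], [-0.0, -6.0, -0.0]]
```

View pics/side1c.png

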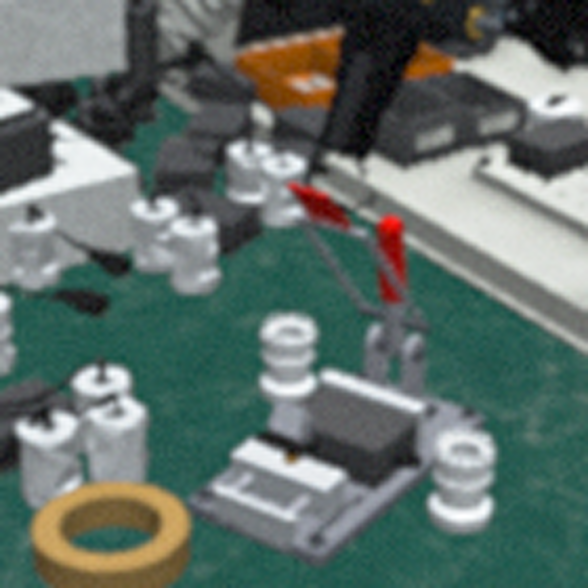

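View pics/scene1c.png

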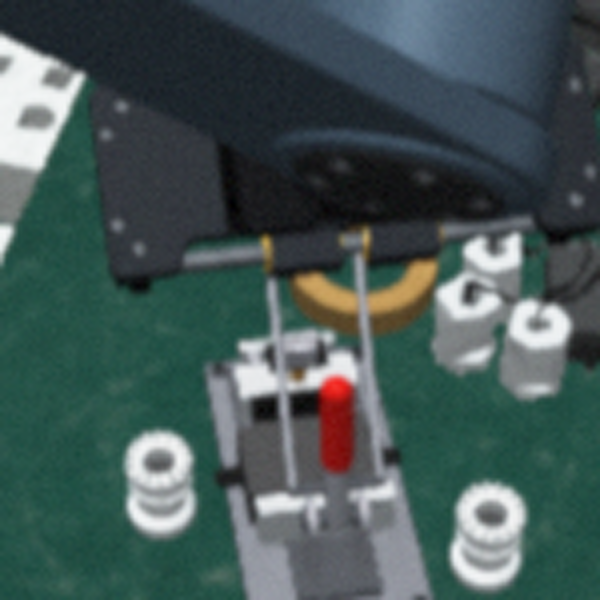

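Call:
apply_moves:
  commands:
    - [0, [2.0, 0, -0.6], [0, 1.3, 0]]
    - [0, [0.8, 0, -0.2], [0, 0, 0]]
    - [0, [1.8, 0, -0.4], [0, 0, 0]]
    - [0, [1.8, 0, -0.2], [0, 0, 0]]
    - [0, [0, 0, 0], [0, 0, 0]]

```text
time_s: 4.4
tcp_pos: [0.5728, 0.1954, 0.143]
tool_rot: [-3.132, 0.977, 1.193]
wrist_force: [-0.5, 0.9, -0.5]
finger_gap: 0.009
```

```bash
python3 - <<'E'
from plan import *
now()
rows([(tabpt(e,75),min(e,34)) for e in (28,22,16,10)])
for n in ('side',):
    f=env.grab_frame(n); 
    crop(f['color'],220,130,360,270,4.2,'pics/side2c.png')
E
```

```text
fix mm [ 64.3   3.1 143. ] tilt 34.0 side 0.4 Ff [ 0.63  0.76 -0.5 ] q [-0.15  0.58  1.83  0.88  0.79 -0.42] t 4.4
[0, [1.14, 0.31, -0.12], [-0.0, -6.0, 0.4]]
[0, [1.33, -0.0, 0.05], [-0.0, -6.0, -0.0]]
[0, [1.33, 0.0, 0.05], [0.0, -6.0, -0.0]]
[0, [1.33, -0.0, 0.05], [-0.0, -6.0, -0.0]]
```

View pics/side2c.png

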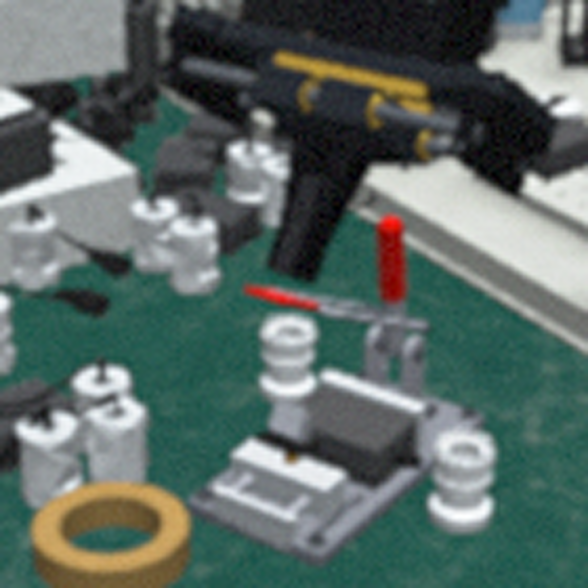

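```bash
python3 - <<'E'
from plan import *
off=np.array([220,130])
for el in (25,20,15,10,5,0):
    L=[np.r_[tabpt(el,78,l=l,h=0)[0],yy,tabpt(el,78,l=l,h=0)[2]] for l,yy in ((.137,.013),(.137,-.013),(.105,0.013),(.105,-.013))]
    print(el,((proj(cd,f2w(P,L))-off)*4.2).round(0).tolist())
for v in (70,78,82,86): print(v,((proj(cd,f2w(P,[-.045+.0775*np.cos(np.radians(v)),0,.054+.0775*np.sin(np.radians(v))]))-off)*4.2).round(0))
E
```

```text
25 [[280.0, 313.0], [237.0, 299.0], [313.0, 315.0], [271.0, 302.0]]
20 [[274.0, 337.0], [231.0, 322.0], [309.0, 333.0], [267.0, 319.0]]
15 [[270.0, 360.0], [227.0, 345.0], [306.0, 350.0], [263.0, 336.0]]
10 [[267.0, 383.0], [224.0, 368.0], [303.0, 368.0], [261.0, 353.0]]
5 [[265.0, 405.0], [223.0, 390.0], [302.0, 384.0], [260.0, 369.0]]
0 [[264.0, 427.0], [222.0, 411.0], [301.0, 400.0], [259.0, 385.0]]
70 [[370. 242.]]
78 [[380. 231.]]
82 [[386. 226.]]
86 [[391. 221.]]
```

Call:
apply_moves:
  commands:
    - [0, [1.1, 0.3, -0.1], [0, -6, 0.4]]
    - [0, [1.3, 0, 0.0], [0, -6, 0]]
    - [0, [1.3, 0, 0.0], [0, -6, 0]]
    - [0, [1.3, 0, 0.0], [0, -6, 0]]
    - [0, [0, 0, 0], [0, 0, 0]]

```text
time_s: 4.95
tcp_pos: [0.5855, 0.2147, 0.1001]
tool_rot: [3.115, 1.395, 1.157]
wrist_force: [-0.1, 1.1, 0.2]
finger_gap: 0.002
```

```bash
python3 - <<'E'
from plan import *
now()
f=env.grab_frame('side'); crop(f['color'],220,130,360,270,4.2,'pics/side3c.png')
rows([(tabpt(e,80),e) for e in (8,6,4,2,0,-2,-4)])
E
```

```text
fix mm [ 86.9  -1.4 100.1] tilt 10.1 side -0.3 Ff [0.97 0.55 0.22] q [0.1  0.65 1.63 0.22 0.79 0.33] t 4.95
[0, [0.69, -0.11, 0.3], [0.0, -2.2, -0.2]]
[0, [0.44, -0.0, 0.0], [0.0, -2.0, 0.0]]
[0, [0.44, -0.0, 0.0], [0.0, -2.0, 0.0]]
[0, [0.44, 0.0, 0.0], [-0.0, -2.0, 0.0]]
[0, [0.44, -0.0, 0.0], [-0.0, -2.0, 0.0]]
[0, [0.44, 0.0, 0.0], [0.0, -2.0, -0.0]]
[0, [0.44, 0.0, 0.0], [0.0, -2.0, 0.0]]
```

View pics/side3c.png

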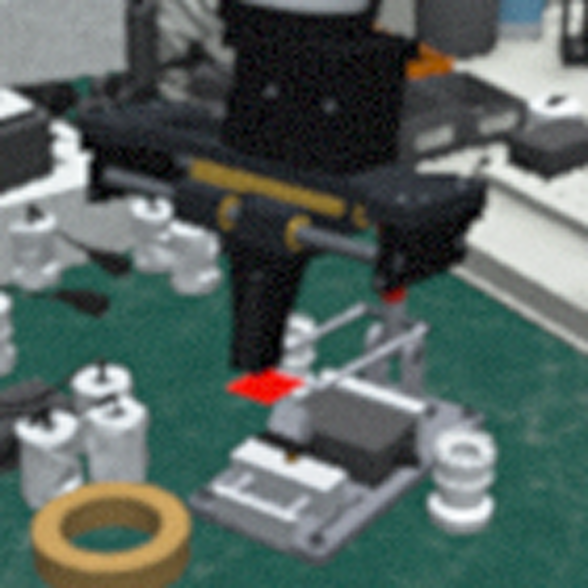

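Call:
apply_moves:
  commands:
    - [0, [0.4, -0.1, 0.2], [0, -2, 0]]
    - [0, [0.4, 0, 0.1], [0, -2, 0]]
    - [0, [0.4, 0, 0], [0, -2, 0]]
    - [0, [0, 0, 0], [0, 0, 0]]

```text
time_s: 5.4
tcp_pos: [0.5831, 0.211, 0.0878]
tool_rot: [3.113, 1.498, 1.15]
wrist_force: [-0.4, -0.4, -0.3]
finger_gap: 0.004
```

```bash
python3 - <<'E'
from plan import *
now()
E
```

```text
fix mm [82.5 -0.6 87.8] tilt 4.1 side -0.1 Ff [-0.5   0.19 -0.29] q [0.14 0.68 1.59 0.08 0.83 0.47] t 5.4
```

Call:
apply_moves:
  commands:
    - [0, [0.25, 0, -0.15], [0, -1, 0]]
    - [0, [0.25, 0, -0.1], [0, -1, 0]]
    - [0, [0, 0, 0], [0, 0, 0]]

```text
time_s: 5.7
tcp_pos: [0.5846, 0.2141, 0.0829]
tool_rot: [3.059, 1.534, 1.096]
wrist_force: [-0.5, 0.6, -0.0]
finger_gap: 0.006
```

Call:
apply_moves:
  commands:
    - [0, [0.2, 0, 0], [0, -1, 0]]
    - [0, [0.2, 0, 0], [0, -1, 0]]
    - [0, [0, 0, 0], [0, 0, 0]]

```text
time_s: 6.0
tcp_pos: [0.5846, 0.2146, 0.0787]
tool_rot: [1.871, 1.568, -0.091]
wrist_force: [-0.1, -0.6, -0.4]
finger_gap: 0.008
```

Call:
apply_moves:
  commands:
    - [0, [0.15, 0, 0], [0, -1, 0]]
    - [0, [0.15, 0, 0], [0, -1, 0]]
    - [0, [0, 0, 0], [0, 0, 0]]

```text
time_s: 6.3
tcp_pos: [0.5847, 0.2146, 0.0758]
tool_rot: [0.095, 1.537, -1.867]
wrist_force: [0.1, 0.1, 0.2]
finger_gap: 0.004
```

Call:
apply_moves:
  commands:
    - [0, [0.1, 0, 0], [0, -0.5, 0]]
    - [0, [0.1, 0, 0], [0, -0.5, 0]]
    - [0, [0, 0, 0], [0, 0, 0]]

```text
time_s: 6.6
tcp_pos: [0.5846, 0.2142, 0.0739]
tool_rot: [0.061, 1.519, -1.901]
wrist_force: [-0.6, 0.1, 0.6]
finger_gap: 0.004
```

Call:
apply_moves:
  commands:
    - [0, [0.1, 0, 0], [0, -0.5, 0]]
    - [0, [0.1, 0, 0], [0, -0.5, 0]]
    - [0, [0, 0, 0], [0, 0, 0]]

```text
time_s: 6.9
tcp_pos: [0.5846, 0.2141, 0.0719]
tool_rot: [0.047, 1.502, -1.916]
wrist_force: [0.5, 0.2, -0.5]
finger_gap: 0.006
```

Call:
apply_moves:
  commands:
    - [0, [0.1, 0, 0], [0, -0.5, 0]]
    - [0, [0.1, 0, 0], [0, -0.5, 0]]
    - [0, [0, 0, 0], [0, 0, 0]]

```text
time_s: 7.2
tcp_pos: [0.5845, 0.214, 0.0699]
tool_rot: [0.037, 1.485, -1.926]
wrist_force: [-0.7, 0.5, -0.6]
finger_gap: 0.004
```

```bash
python3 - <<'E'
from plan import *
now()
f=env.grab_frame('side'); crop(f['color'],220,130,360,270,4.2,'pics/side4c.png')
f=env.grab_frame('wrist'); cv2.imwrite('pics/w4.png',f['color'][:,:,::-1])
E
```

```text
fix mm [85.9 -0.7 69.9] tilt -4.9 side -0.2 Ff [ 0.17  0.85 -0.56] q [ 0.21  0.74  1.51 -0.09  0.94  0.65] t 7.2
```

View pics/side4c.png

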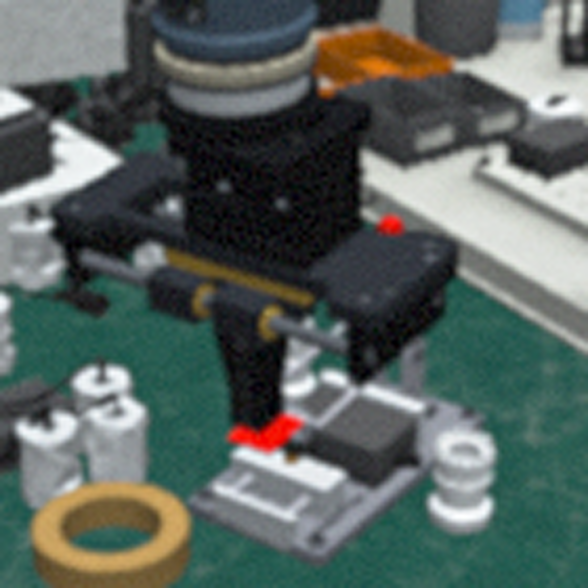

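View pics/w4.png

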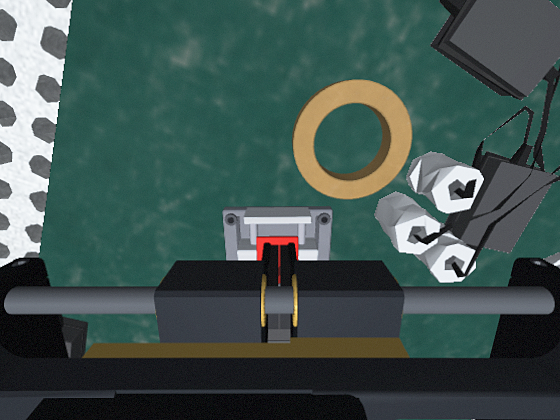

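Call:
apply_moves:
  commands:
    - [0, [0.1, 0, 0], [0, -0.5, 0]]
    - [0, [0.1, 0, 0], [0, -0.5, 0]]
    - [0, [0, 0, 0], [0, 0, 0]]

```text
time_s: 7.6
tcp_pos: [0.5844, 0.2138, 0.0678]
tool_rot: [0.03, 1.467, -1.933]
wrist_force: [0.2, 0.3, -0.4]
finger_gap: 0.001
```

Call:
apply_moves:
  commands:
    - [0, [0.1, 0, 0], [0, -0.5, 0]]
    - [0, [0.1, 0, 0], [0, -0.5, 0]]
    - [0, [0, 0, 0], [0, 0, 0]]

```text
time_s: 7.9
tcp_pos: [0.5843, 0.2136, 0.0659]
tool_rot: [0.026, 1.45, -1.937]
wrist_force: [0.7, 0.2, -0.8]
finger_gap: 0.01
```

Call:
apply_moves:
  commands:
    - [0, [0.1, 0, 0], [0, -0.5, 0]]
    - [0, [0.1, 0, 0], [0, -0.5, 0]]
    - [0, [0, 0, 0], [0, 0, 0]]

```text
time_s: 8.2
tcp_pos: [0.5842, 0.2134, 0.0639]
tool_rot: [0.022, 1.432, -1.941]
wrist_force: [-0.5, -0.8, 0.4]
finger_gap: 0.003
```

Call:
apply_moves:
  commands:
    - [0, [0.1, 0, 0], [0, -0.5, 0]]
    - [0, [0.1, 0, 0], [0, -0.5, 0]]
    - [0, [0, 0, 0], [0, 0, 0]]

```text
time_s: 8.5
tcp_pos: [0.5843, 0.213, 0.0624]
tool_rot: [0.023, 1.415, -1.94]
wrist_force: [-1.5, 0.0, 2.6]
finger_gap: 0.007
```

Call:
apply_moves:
  commands:
    - [0, [0.1, 0, 0], [0, -0.5, 0]]
    - [0, [0.1, 0, 0], [0, -0.5, 0]]
    - [0, [0, 0, 0], [0, 0, 0]]

```text
time_s: 8.8
tcp_pos: [0.5844, 0.2131, 0.0607]
tool_rot: [0.024, 1.398, -1.939]
wrist_force: [-0.9, 0.6, 3.9]
finger_gap: 0.004
```

Call:
apply_moves:
  commands:
    - [0, [0.1, 0, 0], [0, -0.5, 0]]
    - [0, [0.1, 0, 0], [0, -0.5, 0]]
    - [0, [0, 0, 0], [0, 0, 0]]

```text
time_s: 9.1
tcp_pos: [0.5845, 0.2131, 0.0589]
tool_rot: [0.023, 1.381, -1.94]
wrist_force: [-1.5, 1.6, 5.2]
finger_gap: 0.006
```

Call:
apply_moves:
  commands:
    - [0, [0.1, 0, 0], [0, 0, 0]]
    - [0, [0.1, 0, 0], [0, 0, 0]]

```text
time_s: 9.3
tcp_pos: [0.5845, 0.2131, 0.0574]
tool_rot: [0.025, 1.383, -1.939]
wrist_force: [-0.1, 2.6, 8.8]
finger_gap: 0.005
```

Call:
apply_moves:
  commands:
    - [0, [0.1, 0, 0], [0, 0, 0]]
    - [0, [0.1, 0, 0], [0, 0, 0]]

```text
time_s: 9.5
tcp_pos: [0.5846, 0.213, 0.0557]
tool_rot: [0.027, 1.383, -1.937]
wrist_force: [-0.6, 3.0, 9.4]
finger_gap: 0.007
```

```bash
python3 - <<'E'
from plan import *
now()
E
```

```text
fix mm [85.  -1.2 55.7] tilt -10.7 side -0.2 Ff [2.55 1.68 9.41] q [ 0.25  0.79  1.46 -0.18  1.01  0.74] t 9.5
```

Call:
apply_moves:
  commands:
    - [0, [0.1, 0, 0], [0, 0, 0]]
    - [0, [0, 0, 0], [0, 0, 0]]

```text
time_s: 9.7
tcp_pos: [0.5846, 0.213, 0.0547]
tool_rot: [0.028, 1.384, -1.936]
wrist_force: [-1.0, 4.5, 8.9]
finger_gap: 0.006
```

Call:
apply_moves:
  commands:
    - [0, [0.1, 0, 0], [0, 0, 0]]
    - [0, [0, 0, 0], [0, 0, 0]]

```text
time_s: 9.9
tcp_pos: [0.5846, 0.213, 0.0538]
tool_rot: [0.028, 1.384, -1.936]
wrist_force: [-0.7, 4.4, 8.3]
finger_gap: 0.007
```

Call:
apply_moves:
  commands:
    - [0, [0.1, 0, 0], [0, 0, 0]]
    - [0, [0, 0, 0], [0, 0, 0]]

```text
time_s: 10.1
tcp_pos: [0.5846, 0.213, 0.053]
tool_rot: [0.029, 1.384, -1.935]
wrist_force: [-1.2, 3.9, 10.3]
finger_gap: 0.008
```

Call:
apply_moves:
  commands:
    - [0, [0.1, 0, 0], [0, 0, 0]]
    - [0, [0, 0, 0], [0, 0, 0]]

```text
time_s: 10.3
tcp_pos: [0.5846, 0.213, 0.0521]
tool_rot: [0.03, 1.385, -1.934]
wrist_force: [-1.4, 4.6, 10.2]
finger_gap: 0.004
```

Call:
apply_moves:
  commands:
    - [0, [0.1, 0, 0], [0, 0, 0]]
    - [0, [0, 0, 0], [0, 0, 0]]

```text
time_s: 10.5
tcp_pos: [0.5845, 0.2129, 0.0505]
tool_rot: [0.029, 1.385, -1.935]
wrist_force: [0.6, 5.7, 4.3]
finger_gap: 0.007
```

Call:
apply_moves:
  commands:
    - [0, [0.1, 0, 0], [0, 0, 0]]
    - [0, [0, 0, 0], [0, 0, 0]]

```text
time_s: 10.7
tcp_pos: [0.583, 0.2105, 0.0481]
tool_rot: [0.017, 1.38, -1.946]
wrist_force: [-0.4, -0.0, -1.4]
finger_gap: 0.007
```

Call:
apply_moves:
  commands:
    - [0, [0.1, 0, 0], [0, 0, 0]]
    - [0, [0, 0, 0], [0, 0, 0]]

```text
time_s: 10.9
tcp_pos: [0.5826, 0.2098, 0.0468]
tool_rot: [0.011, 1.379, -1.952]
wrist_force: [0.1, 0.2, 0.6]
finger_gap: 0.005
```

Call:
apply_moves:
  commands:
    - [0, [0.1, 0, 0], [0, 0, 0]]
    - [0, [0, 0, 0], [0, 0, 0]]

```text
time_s: 11.1
tcp_pos: [0.5827, 0.2098, 0.0465]
tool_rot: [0.013, 1.379, -1.95]
wrist_force: [-1.2, -0.8, 2.3]
finger_gap: 0.003
```

Call:
apply_moves:
  commands:
    - [0, [0.05, 0, 0], [0, 0, 0]]
    - [0, [0, 0, 0], [0, 0, 0]]

```text
time_s: 11.3
tcp_pos: [0.5827, 0.2098, 0.0465]
tool_rot: [0.015, 1.379, -1.949]
wrist_force: [-1.3, 0.5, 6.2]
finger_gap: 0.006
```

```bash
python3 - <<'E'
from plan import *
now()
f=env.grab_frame('side'); crop(f['color'],220,130,360,270,4.2,'pics/side5c.png')
E
```

```text
fix mm [81.3 -0.7 46.5] tilt -11.0 side -0.1 Ff [-0.05  1.36  6.18] q [ 0.24  0.8   1.46 -0.19  1.    0.75] t 11.3
```

View pics/side5c.png

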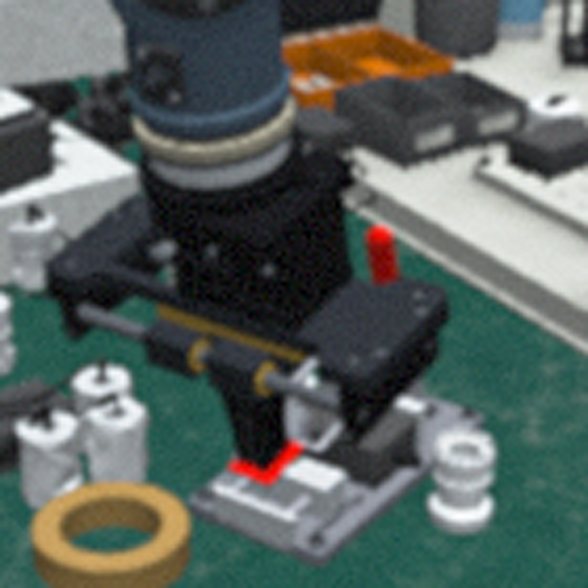

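Call:
apply_moves:
  commands:
    - [0, [-0.5, 0, 0], [0, 0, 0]]
    - [0, [-2, 0, 0], [0, 4, 0]]
    - [0, [-4, 0, 0], [0, 4, 0]]
    - [0, [-5, 0, 0], [0, 3, 0]]
    - [0, [-4.5, 0, 2], [0, 0, 0]]
    - [0, [-2, 0, 5], [0, 0, 0]]
    - [0, [0, 0, 5], [0, 0, 0]]
    - [0, [0, 0, 0], [0, 0, 0]]
    - [0, [0, 0, 0], [0, 0, 0]]

```text
time_s: 12.25
tcp_pos: [0.5425, 0.113, 0.2238]
tool_rot: [2.114, 1.567, 0.149]
wrist_force: [-0.2, -0.3, 0.3]
finger_gap: 0.006
```

```bash
python3 - <<'E'
from plan import *
now()
o=env.observe(); f=env.grab_frame('wrist'); pickle.dump((o,f),open('w6.pkl','wb'))
cv2.imwrite('pics/w6.png',f['color'][:,:,::-1])
f=env.grab_frame('side'); crop(f['color'],220,130,360,270,4.2,'pics/side6c.png')
E
```

```text
fix mm [-2.350e+01 -2.000e-01  2.238e+02] tilt 0.1 side -0.2 Ff [-0.34  0.13  0.25] q [0.   0.43 1.61 0.   1.09 0.4 ] t 12.25
```

View pics/side6c.png

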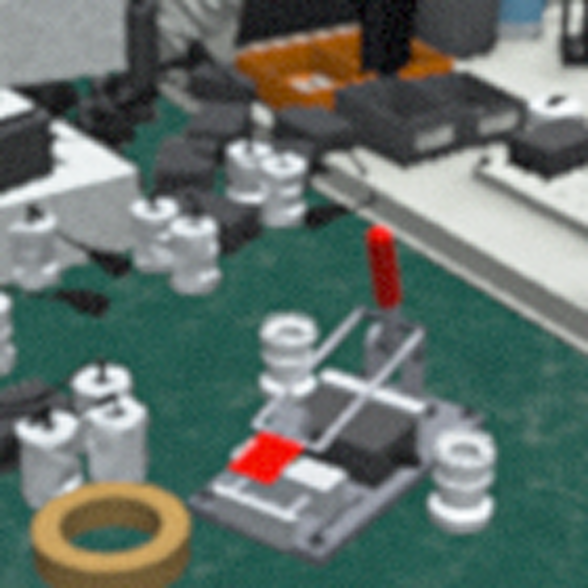

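View pics/w6.png

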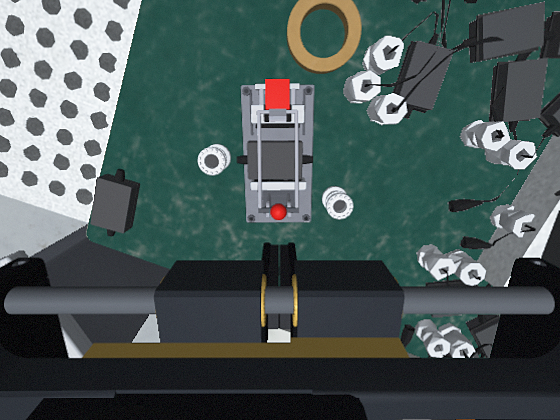

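```bash
cat >> plan.py <<'E'
def lev(phi,t,r=.062,rad=.0075,back=0):
    p=np.radians(phi);tt=np.radians(t)
    C=np.array([-.045+r*np.cos(p),0,.054+r*np.sin(p)])+(rad+back)*np.array([np.sin(p),0,-np.cos(p)])
    u=np.array([-np.cos(tt),0,-np.sin(tt)])
    # alignment: corner used depends on sign of (t-(phi-180))
    d=t-(phi-180)
    s=np.clip(d/10,-1,1)*.0095
    return C-s*u
E
python3 - <<'E'
from plan import *
a=lev(77,-45,back=.025);print(a*1000,lev(77,-45)*1000)
rows([(np.r_[0.01,0,.22],-8.5),(np.r_[.04,0,.20],-17),(np.r_[.05,0,.18],-25.5),(np.r_[.045,0,.16],-34),(np.r_[.035,0,.14],-42),(a,-45)])
E
```

```text
[  7.3315069    0.         100.38252033] [-17.02774472   0.         106.00629669]
[0, [0.34, -0.03, -3.19], [-0.2, -8.6, -0.2]]
[0, [1.53, 0.0, -3.26], [0.0, -8.5, -0.0]]
[0, [1.62, -0.0, -1.54], [-0.0, -8.5, 0.0]]
[0, [2.02, 0.0, -0.41], [0.0, -8.5, 0.0]]
[0, [2.22, 0.0, -0.29], [-0.0, -8.0, -0.0]]
[0, [4.8, -0.0, -0.59], [0.0, -3.0, 0.0]]
```

Call:
apply_moves:
  commands:
    - [0, [0.3, 0, -3.2], [0, -8.5, 0]]
    - [0, [1.5, 0, -3.3], [0, -8.5, 0]]
    - [0, [1.6, 0, -1.5], [0, -8.5, 0]]
    - [0, [2.0, 0, -0.4], [0, -8.5, 0]]
    - [0, [2.2, 0, -0.3], [0, -8.0, 0]]
    - [0, [0, 0, 0], [0, -3, 0]]
    - [0, [0, 0, 0], [0, 0, 0]]
    - [0, [0, 0, 0], [0, 0, 0]]

```text
time_s: 13.15
tcp_pos: [0.565, 0.1682, 0.1407]
tool_rot: [0.005, 0.788, -1.958]
wrist_force: [-0.9, -0.6, 0.4]
finger_gap: 0.008
```

```bash
python3 - <<'E'
from plan import *
now()
rows([(lev(77,-45,back=.025),-45),(lev(77,-45,back=.008),-45)])
f=env.grab_frame('side'); crop(f['color'],220,130,360,270,4.2,'pics/side7c.png')
f=env.grab_frame('scene'); cv2.imwrite('pics/scene7.png',f['color'][:,:,::-1])
E
```

```text
fix mm [ 3.610e+01 -1.000e-01  1.407e+02] tilt -44.9 side -0.1 Ff [-0.85  0.63  0.4 ] q [ 0.37  0.88  1.21 -0.54  1.64  0.89] t 13.15
[0, [4.88, -0.01, -0.8], [-0.2, -0.1, -0.1]]
[0, [0.9, -0.0, 1.44], [0.0, 0.0, 0.0]]
```

View pics/side7c.png

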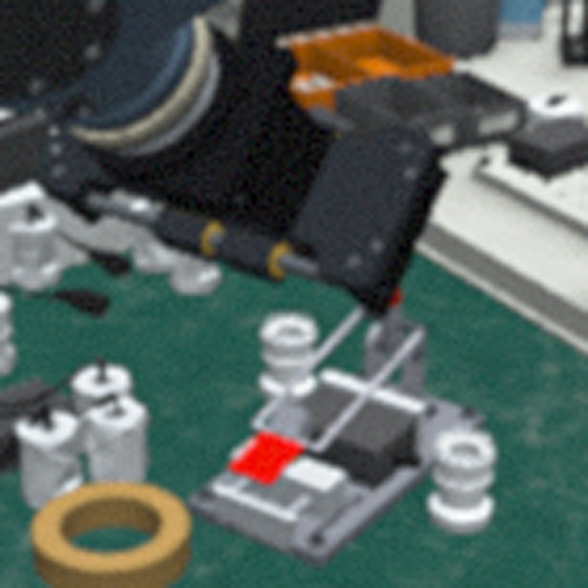

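Call:
apply_moves:
  commands:
    - [0, [3, 0, -0.5], [0, 0, 0]]
    - [0, [1.9, 0, -0.3], [0, 0, 0]]
    - [0, [0, 0, 0], [0, 0, 0]]

```text
time_s: 13.55
tcp_pos: [0.5525, 0.1382, 0.1011]
tool_rot: [0.001, 0.786, -1.964]
wrist_force: [0.0, -0.3, 1.0]
finger_gap: 0.006
```

Call:
apply_moves:
  commands:
    - [0, [0.5, 0, 0.7], [0, 0, 0]]
    - [0, [0.4, 0, 0.7], [0, 0, 0]]
    - [0, [0, 0, 0], [0, 0, 0]]

```text
time_s: 13.85
tcp_pos: [0.548, 0.1243, 0.1064]
tool_rot: [0.007, 0.788, -1.959]
wrist_force: [-0.1, 0.6, -0.0]
finger_gap: 0.007
```

```bash
python3 - <<'E'
from plan import *
now()
rows([(lev(p,-45),-45) for p in (77,80,83,86,89,92,95)])
f=env.grab_frame('scene');crop(f['color'],225,170,375,300,4,'pics/scene8c.png')
E
```

```text
fix mm [-10.9  -1.  106.4] tilt -44.8 side -0.0 Ff [ 0.48  0.33 -0.03] q [ 0.32  0.88  1.33 -0.57  1.51  0.92] t 13.85
[0, [0.46, -0.09, 0.4], [-0.4, -0.2, -0.0]]
[0, [0.15, 0.0, 0.29], [0.0, 0.0, 0.0]]
[0, [0.16, -0.0, 0.28], [0.0, 0.0, 0.0]]
[0, [0.18, 0.0, 0.28], [0.0, 0.0, 0.0]]
[0, [0.19, 0.0, 0.27], [0.0, 0.0, 0.0]]
[0, [0.2, -0.0, 0.26], [0.0, 0.0, 0.0]]
[0, [0.22, -0.0, 0.24], [0.0, 0.0, 0.0]]
```

View pics/scene8c.png

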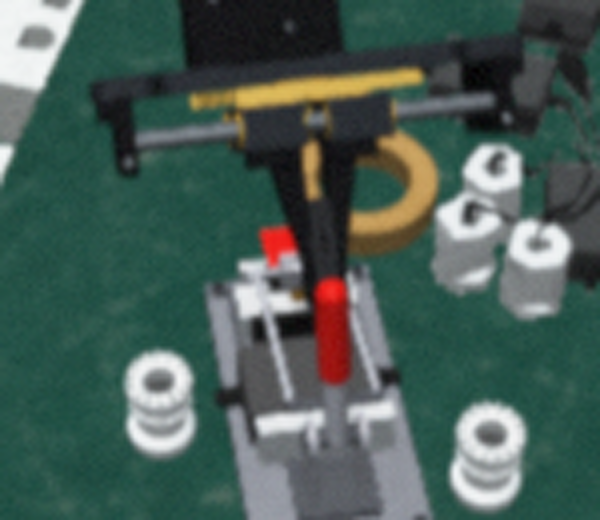

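Call:
apply_moves:
  commands:
    - [0, [0.4, 0, 0.4], [0, 0, 0]]
    - [0, [0.15, 0, 0.3], [0, 0, 0]]
    - [0, [0.16, 0, 0.28], [0, 0, 0]]

```text
time_s: 14.2
tcp_pos: [0.5437, 0.1144, 0.1068]
tool_rot: [0.007, 0.789, -1.958]
wrist_force: [1.8, 3.2, 1.8]
finger_gap: 0.006
```

Call:
apply_moves:
  commands:
    - [0, [0.18, 0, 0.28], [0, 0, 0]]
    - [0, [0.19, 0, 0.27], [0, 0, 0]]

```text
time_s: 14.4
tcp_pos: [0.5411, 0.1081, 0.1082]
tool_rot: [0.006, 0.788, -1.958]
wrist_force: [2.4, 3.6, 2.3]
finger_gap: 0.008
```

```bash
python3 - <<'E'
from plan import *
now()
rows([(lev(p,max(-45,p-180)),max(-45,p-180)) for p in range(92,150,3)])
f=env.grab_frame('scene');crop(f['color'],225,170,375,300,4,'pics/scene9c.png')
E
```

```text
fix mm [-28.6  -0.7 108.2] tilt -44.9 side -0.1 Ff [ 4.24 -0.88  2.31] q [ 0.3   0.86  1.37 -0.58  1.49  0.92] t 14.4
[0, [0.21, -0.06, 0.41], [-0.3, -0.1, -0.1]]
[0, [0.22, -0.0, 0.24], [0.0, 0.0, 0.0]]
[0, [0.23, -0.0, 0.23], [0.0, 0.0, 0.0]]
[0, [0.24, 0.0, 0.22], [0.0, 0.0, 0.0]]
[0, [0.25, 0.0, 0.21], [0.0, 0.0, 0.0]]
[0, [0.26, -0.0, 0.19], [0.0, 0.0, 0.0]]
[0, [0.27, 0.0, 0.18], [0.0, 0.0, 0.0]]
[0, [0.28, -0.0, 0.17], [0.0, 0.0, 0.0]]
[0, [0.29, 0.0, 0.15], [0.0, 0.0, 0.0]]
[0, [0.3, 0.0, 0.14], [0.0, 0.0, 0.0]]
[0, [0.3, -0.0, 0.12], [0.0, 0.0, 0.0]]
[0, [0.31, 0.0, 0.1], [0.0, 0.0, 0.0]]
[0, [0.32, -0.0, 0.37], [0.0, 0.0, 0.0]]
[0, [0.32, 0.0, 0.36], [0.0, 0.0, 0.0]]
[0, [0.32, -0.0, 0.34], [0.0, 0.0, 0.0]]
[0, [0.32, 0.0, 0.13], [-0.0, 2.0, 0.0]]
[0, [0.33, -0.0, 0.03], [0.0, 3.0, 0.0]]
[0, [0.33, -0.0, 0.03], [0.0, 3.0, -0.0]]
[0, [0.33, 0.0, 0.03], [0.0, 3.0, 0.0]]
[0, [0.33, -0.0, 0.03], [-0.0, 3.0, 0.0]]
```

View pics/scene9c.png

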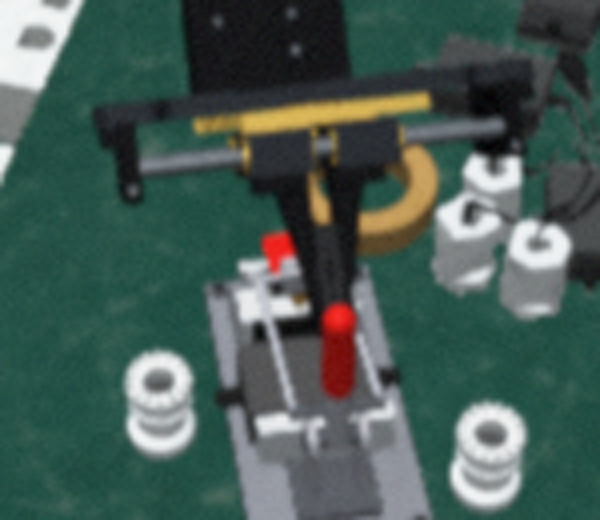

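Call:
apply_moves:
  commands:
    - [0, [0.2, -0.05, 0.3], [0, 0, 0]]
    - [0, [0.22, 0, 0.24], [0, 0, 0]]
    - [0, [0.23, 0, 0.23], [0, 0, 0]]

```text
time_s: 14.75
tcp_pos: [0.5367, 0.0986, 0.1087]
tool_rot: [0.006, 0.787, -1.958]
wrist_force: [2.8, 2.5, 2.2]
finger_gap: 0.002
```

Call:
apply_moves:
  commands:
    - [0, [0.24, 0, 0.22], [0, 0, 0]]
    - [0, [0.25, 0, 0.21], [0, 0, 0]]
    - [0, [0.26, 0, 0.19], [0, 0, 0]]

```text
time_s: 15.05
tcp_pos: [0.5329, 0.0895, 0.1079]
tool_rot: [0.006, 0.787, -1.958]
wrist_force: [4.6, 3.6, 2.4]
finger_gap: 0.005
```

```bash
python3 - <<'E'
from plan import *
now()
f=env.grab_frame('scene');crop(f['color'],225,170,375,300,4,'pics/scene10c.png')
f=env.grab_frame('side'); crop(f['color'],220,130,360,270,4.2,'pics/side10c.png')
E
```

```text
fix mm [-48.9  -0.2 107.9] tilt -44.9 side -0.0 Ff [ 5.07 -2.87  2.39] q [ 0.28  0.85  1.41 -0.59  1.45  0.92] t 15.05
```

View pics/scene10c.png

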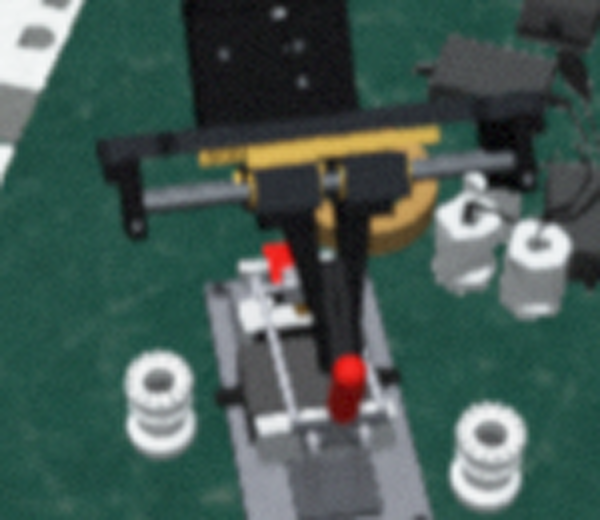

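View pics/side10c.png

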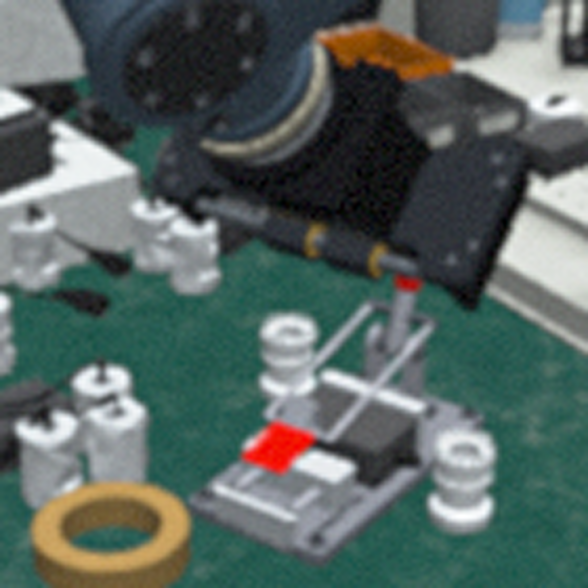

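Call:
apply_moves:
  commands:
    - [0, [0.27, 0, 0.18], [0, 0, 0]]
    - [0, [0.28, 0, 0.17], [0, 0, 0]]
    - [0, [0.29, 0, 0.15], [0, 0, 0]]

```text
time_s: 15.45
tcp_pos: [0.5294, 0.081, 0.1055]
tool_rot: [0.006, 0.787, -1.958]
wrist_force: [4.2, 2.1, 3.3]
finger_gap: 0.007
```

Call:
apply_moves:
  commands:
    - [0, [0.3, 0, 0.14], [0, 0, 0]]
    - [0, [0.3, 0, 0.12], [0, 0, 0]]
    - [0, [0.31, 0, 0.1], [0, 0, 0]]

```text
time_s: 15.75
tcp_pos: [0.5259, 0.0725, 0.1016]
tool_rot: [0.006, 0.787, -1.958]
wrist_force: [3.8, 2.4, 3.7]
finger_gap: 0.004
```

```bash
python3 - <<'E'
from plan import *
now()
t=lambda p:max(-45,p-180)
rows([(lev(p,t(p)),t(p)) for p in range(128,190,4)])
f=env.grab_frame('scene');crop(f['color'],225,170,375,300,4,'pics/scene11c.png')
E
```

```text
fix mm [-6.720e+01 -1.000e-01  1.016e+02] tilt -44.9 side -0.1 Ff [ 3.66 -2.55  3.73] q [ 0.25  0.85  1.45 -0.61  1.41  0.93] t 15.75
[0, [0.3, -0.01, 0.46], [-0.3, -0.1, -0.1]]
[0, [0.43, 0.0, 0.47], [0.0, 0.0, 0.0]]
[0, [0.43, -0.0, 0.34], [-0.0, 1.0, 0.0]]
[0, [0.43, -0.0, 0.04], [-0.0, 4.0, 0.0]]
[0, [0.43, -0.0, 0.04], [0.0, 4.0, 0.0]]
[0, [0.43, 0.0, 0.04], [-0.0, 4.0, -0.0]]
[0, [0.43, 0.0, 0.04], [-0.0, 4.0, -0.0]]
[0, [0.43, -0.0, 0.04], [0.0, 4.0, 0.0]]
[0, [0.43, 0.0, 0.04], [0.0, 4.0, -0.0]]
[0, [0.43, -0.0, 0.04], [0.0, 4.0, 0.0]]
[0, [0.43, 0.0, 0.04], [0.0, 4.0, 0.0]]
[0, [0.43, 0.0, 0.04], [-0.0, 4.0, 0.0]]
[0, [0.43, -0.0, 0.04], [0.0, 4.0, -0.0]]
[0, [0.43, 0.0, 0.04], [-0.0, 4.0, 0.0]]
[0, [0.43, -0.0, 0.04], [0.0, 4.0, 0.0]]
[0, [0.43, -0.0, 0.04], [-0.0, 4.0, -0.0]]
```

View pics/scene11c.png

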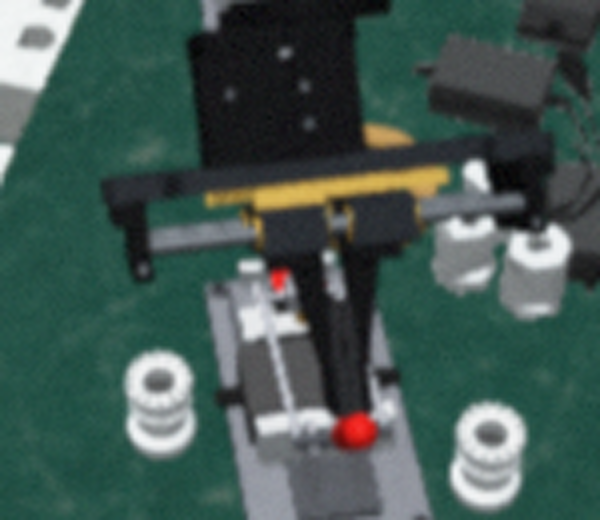

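Call:
apply_moves:
  commands:
    - [0, [0.3, 0, 0.35], [0, 0, 0]]
    - [0, [0.4, 0, 0.35], [0, 0, 0]]
    - [0, [0.43, 0, 0.3], [0, 1, 0]]

```text
time_s: 16.1
tcp_pos: [0.5189, 0.06, 0.0991]
tool_rot: [0.001, 0.807, -1.963]
wrist_force: [3.0, 6.0, 1.3]
finger_gap: 0.001
```

Call:
apply_moves:
  commands:
    - [0, [0.43, 0, 0.05], [0, 4, 0]]
    - [0, [0.43, 0, 0.05], [0, 4, 0]]
    - [0, [0.43, 0, 0.05], [0, 4, 0]]

```text
time_s: 16.4
tcp_pos: [0.5155, 0.0517, 0.0907]
tool_rot: [0.003, 1.019, -1.961]
wrist_force: [2.7, 5.4, 2.0]
finger_gap: 0.009
```

```bash
python3 - <<'E'
from plan import *
now()
f=env.grab_frame('scene');crop(f['color'],225,170,375,300,4,'pics/scene12c.png')
t=lambda p:max(-45,p-180)
rows([(lev(p,t(p)),t(p)) for p in range(152,196,4)])
E
```

```text
fix mm [-90.5   1.7  90.7] tilt -31.6 side 0.1 Ff [ 5.98 -0.42  2.02] q [ 0.15  0.75  1.6  -0.51  1.16  0.84] t 16.4
[0, [0.35, 0.2, 0.2], [-0.4, 3.6, 0.1]]
[0, [0.43, -0.0, 0.04], [0.0, 4.0, 0.0]]
[0, [0.43, 0.0, 0.04], [0.0, 4.0, -0.0]]
[0, [0.43, -0.0, 0.04], [0.0, 4.0, 0.0]]
[0, [0.43, 0.0, 0.04], [0.0, 4.0, 0.0]]
[0, [0.43, 0.0, 0.04], [-0.0, 4.0, 0.0]]
[0, [0.43, -0.0, 0.04], [0.0, 4.0, -0.0]]
[0, [0.43, 0.0, 0.04], [-0.0, 4.0, 0.0]]
[0, [0.43, -0.0, 0.04], [0.0, 4.0, 0.0]]
[0, [0.43, -0.0, 0.04], [-0.0, 4.0, -0.0]]
[0, [0.43, 0.0, 0.04], [0.0, 4.0, 0.0]]
```

View pics/scene12c.png

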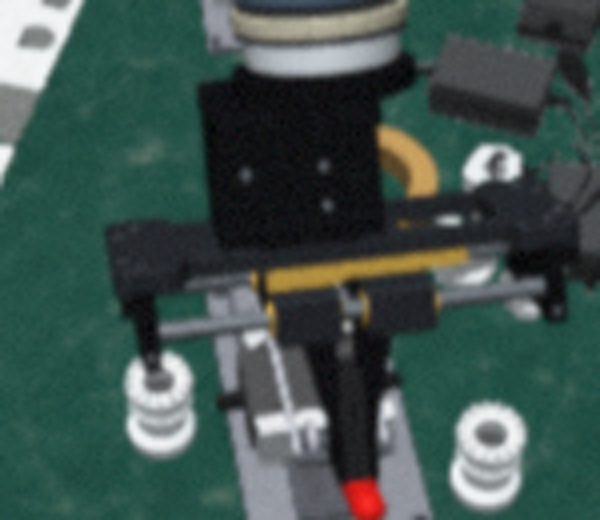

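Call:
apply_moves:
  commands:
    - [0, [0.4, 0.2, 0.1], [0, 4, 0]]
    - [0, [0.43, 0, 0.05], [0, 4, 0]]
    - [0, [0.43, 0, 0.05], [0, 4, 0]]

```text
time_s: 16.75
tcp_pos: [0.5127, 0.0433, 0.0808]
tool_rot: [-0.004, 1.225, -1.969]
wrist_force: [0.3, 4.1, 3.0]
finger_gap: 0.005
```

Call:
apply_moves:
  commands:
    - [0, [0.43, 0, 0.05], [0, 4, 0]]
    - [0, [0.43, 0, 0.05], [0, 4, 0]]
    - [0, [0, 0, 0], [0, 0, 0]]

```text
time_s: 17.05
tcp_pos: [0.5106, 0.0379, 0.073]
tool_rot: [-0.012, 1.361, -1.979]
wrist_force: [-0.8, -0.3, 0.3]
finger_gap: 0.006
```

```bash
python3 - <<'E'
from plan import *
now()
f=env.grab_frame('scene');crop(f['color'],225,190,375,320,4,'pics/scene13c.png')
t=lambda p:max(-45,p-180)
rows([(lev(p,t(p)),t(p)) for p in range(174,200,4)])
E
```

```text
fix mm [-105.1    1.    73. ] tilt -12.0 side 0.2 Ff [-0.6   0.66  0.29] q [-0.03  0.66  1.76 -0.27  0.82  0.56] t 17.05
[0, [0.52, 0.05, 0.02], [-0.4, 6.1, 0.2]]
[0, [0.43, -0.0, 0.04], [-0.0, 4.0, -0.0]]
[0, [0.43, 0.0, 0.04], [-0.0, 4.0, 0.0]]
[0, [0.43, -0.0, 0.04], [0.0, 4.0, -0.0]]
[0, [0.43, -0.0, 0.04], [-0.0, 4.0, 0.0]]
[0, [0.43, 0.0, 0.04], [-0.0, 4.0, 0.0]]
[0, [0.43, -0.0, 0.04], [0.0, 4.0, -0.0]]
```

View pics/scene13c.png

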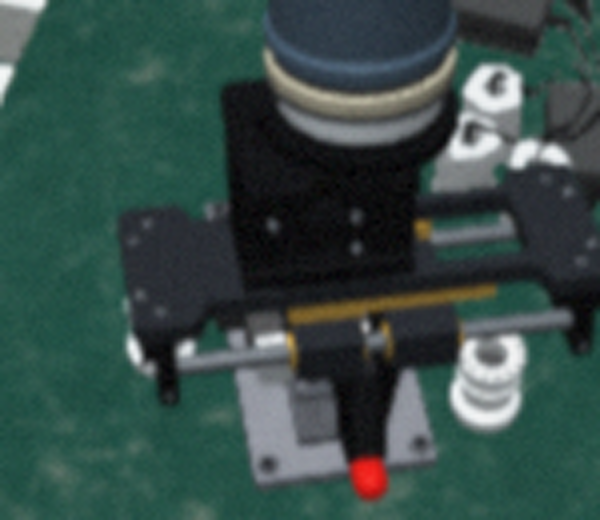

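Call:
apply_moves:
  commands:
    - [0, [0.45, 0, 0], [0, 5, 0]]
    - [0, [0.43, 0, 0], [0, 4, 0]]
    - [0, [0.43, 0, 0], [0, 4, 0]]
    - [0, [0, 0, 0], [0, 0, 0]]

```text
time_s: 17.5
tcp_pos: [0.511, 0.0369, 0.0595]
tool_rot: [-3.004, 1.553, 1.314]
wrist_force: [-0.2, 0.1, 0.1]
finger_gap: 0.007
```

```bash
python3 - <<'E'
from plan import *
now()
f=env.grab_frame('scene');crop(f['color'],225,190,375,320,4,'pics/scene14c.png')
f=env.grab_frame('side');crop(f['color'],220,130,360,270,4.2,'pics/side14c.png')
t=lambda p:max(-45,p-180)
rows([(lev(p,t(p)),t(p)) for p in range(184,200,4)])
E
```

```text
fix mm [-105.8    0.2   59.5] tilt 1.0 side 0.1 Ff [0.04 0.25 0.13] q [-0.16  0.64  1.85  0.03  0.65  0.22] t 17.5
[0, [0.28, -0.08, 0.28], [-0.2, 3.0, -0.0]]
[0, [0.43, -0.0, 0.04], [-0.0, 4.0, -0.0]]
[0, [0.43, 0.0, 0.04], [0.0, 4.0, 0.0]]
[0, [0.43, -0.0, 0.04], [-0.0, 4.0, -0.0]]
```

View pics/scene14c.png

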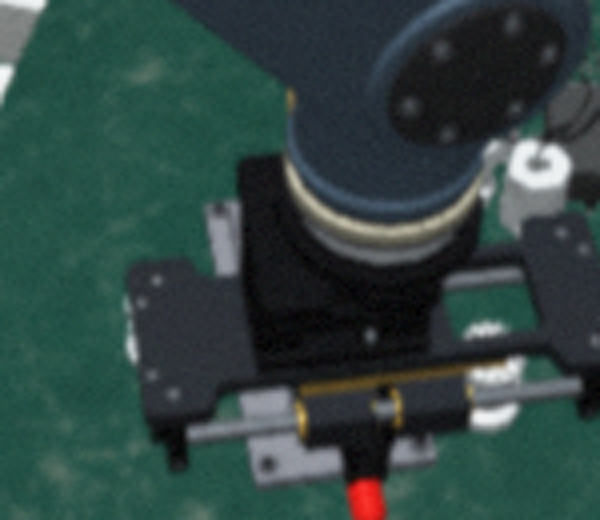

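View pics/side14c.png

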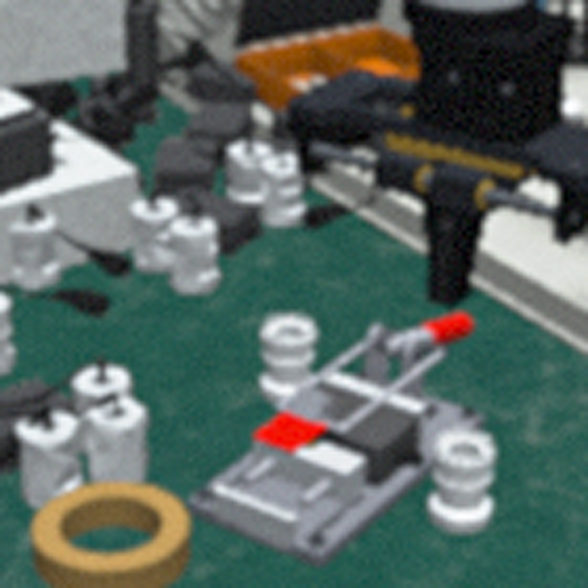

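Call:
apply_moves:
  commands:
    - [0, [0.4, 0, 0.1], [0, 3, 0]]
    - [0, [0.4, 0, 0.1], [0, 3, 0]]
    - [0, [0, 0, 0], [0, 0, 0]]

```text
time_s: 17.9
tcp_pos: [0.5118, 0.0361, 0.0518]
tool_rot: [3.138, 1.448, 1.175]
wrist_force: [-1.1, 0.5, -0.2]
finger_gap: 0.007
```

Call:
apply_moves:
  commands:
    - [0, [0.2, 0, 0], [0, 2, 0]]
    - [0, [0.1, 0, 0], [0, 2, 0]]
    - [0, [0, 0, 0], [0, 0, 0]]

```text
time_s: 18.2
tcp_pos: [0.5126, 0.0367, 0.0493]
tool_rot: [3.132, 1.378, 1.17]
wrist_force: [0.4, 0.1, 0.3]
finger_gap: 0.005
```

Call:
apply_moves:
  commands:
    - [0, [0.1, 0, 0], [0, 0, 0]]
    - [0, [0.05, 0, 0], [0, 0, 0]]
    - [0, [0, 0, 0], [0, 0, 0]]

```text
time_s: 18.5
tcp_pos: [0.513, 0.0371, 0.048]
tool_rot: [3.125, 1.378, 1.163]
wrist_force: [0.7, 0.0, -0.0]
finger_gap: 0.002
```

Call:
apply_moves:
  commands:
    - [0, [0.1, 0, 0], [0, 0, 0]]
    - [0, [0, 0, 0], [0, 0, 0]]

```text
time_s: 18.7
tcp_pos: [0.5131, 0.037, 0.0473]
tool_rot: [3.124, 1.377, 1.161]
wrist_force: [-0.1, 0.9, 2.3]
finger_gap: 0.002
```

Call:
apply_moves:
  commands:
    - [0, [0.1, 0, 0], [0, 0, 0]]
    - [0, [0, 0, 0], [0, 0, 0]]

```text
time_s: 18.9
tcp_pos: [0.5132, 0.0371, 0.0471]
tool_rot: [3.123, 1.377, 1.16]
wrist_force: [-0.6, 0.9, 8.7]
finger_gap: 0.008
```

Call:
apply_moves:
  commands:
    - [0, [0.1, 0, 0], [0, 0, 0]]
    - [0, [0, 0, 0], [0, 0, 0]]

```text
time_s: 19.1
tcp_pos: [0.5132, 0.0372, 0.0468]
tool_rot: [3.12, 1.376, 1.158]
wrist_force: [-3.8, -0.8, 17.0]
finger_gap: 0.004
```

Call:
apply_moves:
  commands:
    - [0, [-0.5, 0, 0], [0, 0, 0]]
    - [0, [-2, 0, 0], [0, -4, 0]]
    - [0, [-4, 0, 0], [0, -5, 0]]
    - [0, [-5, 0, 0], [0, -3, 0]]
    - [0, [-5, 0, 0], [0, 0, 0]]
    - [0, [-4, 0, 0], [0, 0, 0]]
    - [0, [0, 0, 0], [0, 0, 0]]
    - [0, [0, 0, 0], [0, 0, 0]]

```text
time_s: 19.9
tcp_pos: [0.5087, 0.028, 0.25]
tool_rot: [0.323, 1.554, -1.64]
wrist_force: [-1.0, 0.2, -0.0]
finger_gap: 0.008
```

```bash
python3 - <<'E'
from plan import *
now()
o=env.observe(); f=env.grab_frame('wrist');pickle.dump((o,f),open('w15.pkl','wb'));crop(f['color'],180,60,380,260,3,'pics/w15.png')
f=env.grab_frame('side');crop(f['color'],220,130,360,270,4.2,'pics/side15c.png')
off=np.array([220,130])
for v in (180,185,190,194,198): print(v,((proj(cd,f2w(P,[-.045+.0775*np.cos(np.radians(v)),0,.054+.0775*np.sin(np.radians(v))]))-off)*4.2).round(0))
E
```

```text
fix mm [-115.    -1.1  250. ] tilt -0.9 side -0.3 Ff [-0.21  1.03 -0.04] q [-0.15  0.34  1.68 -0.02  1.12  0.25] t 19.9
180 [[460. 293.]]
185 [[459. 303.]]
190 [[457. 314.]]
194 [[456. 322.]]
198 [[454. 331.]]
```

View pics/side15c.png

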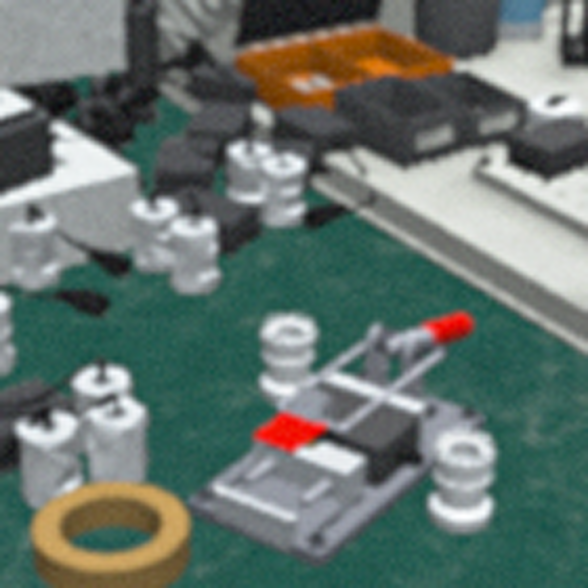

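View pics/w15.png

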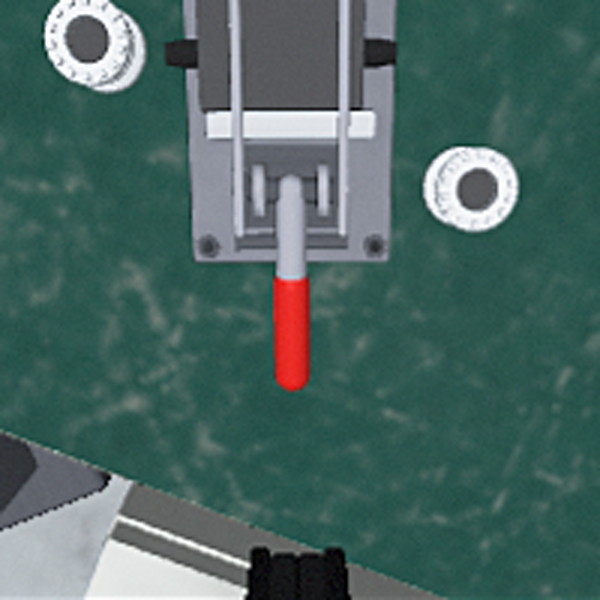

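The lever stayed on its stop after the retreat: the grip end is at (460, 323) in the side crop, and the model puts 194° at (456, 322). The jaw lies against the adapter, which is flush with the fixed jaw, and the couplings and tape are in their places. I'm handing in the job.

```bash
python3 -c "
from bench import env
print(env.job_done(), env.observe()['time_s'])"
```

```text
the job is handed in; nothing more can be done
the job is handed in; nothing more can be done
```

The adapter is clamped in the marking fixture, and I handed the job in at about 20 s of the 58 s allowed; no verdict was reported.

- **Hooking the loop:** I pressed the red tab down with the shut fingertips. The force rose to about 10–11 N on the keeper's ramp, dropped to about zero when the crossbar snapped under the lip, and rose again to about 6 N on the firm shoulder.
- **Closing the lever:** I pushed the lever up and over with about 5–6 N. The jaw was visibly moving in with the loop before dead centre. The force fell to zero past dead centre, and I seated the lever on its closed stop with a highest reading of about 17 N.
- **Last checks:** After I backed away, the side picture showed the lever resting at about 194°, which is the closed stop. It also showed the jaw against the adapter, and the couplings and tape where they were. The fingers were clear of everything.
- **Not checked:** I could not measure the loop and jaw gripping forces directly, and I judged the adapter's flatness only by eye. Forces were read only at the end of each move, so a brief peak in between would not have shown.

No check failed or disagreed.

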